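# Hold a slide clip open in a slide scanner's drawer

### The job

Pull the slide scanner's drawer all the way out, so that I can get at the slides. Then, with the gripper's fingers, push down the green spring key in front of the orange slide until its top is level with the yellow index post (about 10 mm of its 16 mm travel; never down to the bottom, that strains the clip), and finish still holding it there so that the clip stays lifted while I change the slide. Leave the blue slide's key unpressed, both slides lying in their nests and the other things on the bench where they are.

Things in the scene. Friction and masses are not known exactly. Their poses are not given: they have to be found in the camera images.
- scanner: the slide scanner: fixed, off-white, 260 x 260 mm, 105 mm high, a clear window in its top. Its place varies, its yaw by up to 0.3 rad. Origin on the bench under the middle of its front face; x level, from the front into the scanner, y to the left seen from the robot, z up.
- drawer (a joint): slide of the scanner's drawer, in m: 0 shut (as it starts), 0.165 fully out against its stop. It slides level along the scanner's -x, towards the robot's side, with about 2 N of friction, and stays where it is left.
- drawer_handle (a point): middle of the drawer's steel bar handle: a round bar 11 mm thick, 110 mm long along y, 40 mm in front of the drawer's face, 80 mm above the bench, on two posts 48 mm either side of the middle. Moves with the drawer; axes as the scanner's. In this frame the drawer's 12 mm thick front has x = 40 to 52 mm, top edge z = +15 mm; its inner floor is at z = -35 mm.
- key_left (a joint): travel of the left (+y) green key, in m: 0 up, grows as it is pressed straight down, 0.016 at the bottom stop. Wanted 0.010 if the orange slide is in the left lane. The spring takes 3 N to start and 0.6 N per mm more (9 N at 10 mm); it springs back if let go. It lifts the steel clip over the slide behind it.
- key_left_top (a point): centre of the top of the left green key, a 30 x 30 mm square cap. Moves with key and drawer. In the handle's frame it is at x = 85, y = +50, z = +7 mm when up, so it is under the scanner's top until the drawer is out. Same axes as the handle.
- key_right (a joint): travel of the right (-y) green key, in m; like key_left, for the right lane.
- key_right_top (a point): centre of the top of the right green key, like the left one but at y = -50 mm in the handle's frame.
- index_top (a point): centre of the top of the fixed yellow index post, 10 x 10 mm, in the drawer midway between the two keys (50 mm from each); its top is 10 mm below the tops of the unpressed keys, 77 mm above the bench. Moves with the drawer.
- orange_center (a point): centre of the orange slide holder, 76 x 32 x 6 mm, loose, lying along the drawer's x in a shallow nest behind one of the two keys, 158 mm in x from the handle; it is in the left (+50 mm in y) or right (-50 mm) lane by chance. The origin is half-way up.
- blue_center (a point): centre of the blue slide holder, the same size, in the other lane. Leave it and its key alone.
- oil_center (a point): amber immersion-oil bottle with a black cap, 40 mm across, 75 mm tall, loose, upright; the point is half-way up. Leave alone.
- objective: brass microscope objective standing on the bench, 34 mm across, 55 mm tall, loose; origin under its base. Leave alone.
- dish: clear open dish, 90 mm across, 18 mm high, loose; origin under its base. Leave alone.
- slidebox: closed blue slide box with a white lid, 92 x 102 x 36 mm, loose; origin under its centre. Leave alone.
- specimen_jar: white lidded jar, 54 mm across, 60 mm tall, loose; origin under its base. Leave alone.

How it is judged:
On the way, in this order (a step that is already met when the one before it is completed fails the run):
1. the drawer is pulled all the way out (150 mm or more) (value of joint drawer above 0.15 m), for 0.2 s.
2. the fingers hold the orange slide's key down to the index post, 10 mm +- 3 mm, the other key up (value of joint drawer above 0.15 m and ((y of orange_center in the frame of drawer_handle above 0 m and value of joint key_left between 0.007 and 0.013 m and contact force between the fingers and key_left above 2 N and value of joint key_right below 0.003 m) or (y of orange_center in the frame of drawer_handle below 0 m and value of joint key_right between 0.007 and 0.013 m and contact force between the fingers and key_right above 2 N and value of joint key_left below 0.003 m))), for 0.3 s.
At the end, for the whole second after the job is handed in: The drawer is out by at least 150 mm of its 165 mm; the key of the lane with the orange slide is held 7 to 13 mm down by the gripper's fingers (more than 2 N on it); the other key is up (less than 3 mm down); both slides lie in their nests (all of step 2 and z of orange_center in the frame of drawer_handle between -0.04 and -0.026 m and x of orange_center in the frame of drawer_handle between 0.145 and 0.171 m and z of blue_center in the frame of drawer_handle between -0.04 and -0.026 m and x of blue_center in the frame of drawer_handle between 0.145 and 0.171 m); the arm keeps its last pose, push and grip.
It fails at once if a key is pressed to the bottom (more than 15 mm) (value of joint any of key_left, key_right above 0.015 m).
It fails at once if the blue slide's key is pressed (more than 5 mm) ((y of orange_center in the frame of drawer_handle above 0 m and value of joint key_right above 0.005 m) or (y of orange_center in the frame of drawer_handle below 0 m and value of joint key_left above 0.005 m)).
It fails at once if another thing on the bench is moved by more than 30 mm or tipped over (distance of any of oil_center, objective, dish, slidebox, specimen_jar from where it was at the start of the episode above 0.03 m or angle between any of oil_center, objective, dish, slidebox, specimen_jar's own z axis and vertical above 0.5 rad).
It also fails if it takes over 48 s, if anything falls off the work surface, if the arm or the gripper's body presses on something with over 40 N, if the wrist force passes 120 N, or if a joint passes its speed limit or range.

### The arm

A 7-joint arm with a two-finger parallel gripper is mounted at the origin on the work surface. World frame = base frame: x ahead of the robot, y to its left, z up, the work surface at z = 0. Lengths are in m, angles in rad, forces in N, time in s.
With the tool pointing down it reaches from about 0.35 to 0.9 m from the base axis. Payload 8.1 kg.
Tool frame: the origin (TCP) lies midway between the tips of the shut fingers; the grasp point (between the pads) lies 19 mm behind it; z points along the fingers, y is the line along which they close (so a half turn about z gives the same grasp; the last joint's range is limited). The gripper opens to 92 mm and grips with 3 to 60 N. Pads are 19 mm wide; open, the fingers measure 130 mm over their backs; the gripper's body (75 mm by 190 mm) begins 47 mm behind the grasp point.
Start: joints at [-1.412, 0.434, 0.025, 1.573, -0.012, 1.134, -0.075], TCP at [0.162, 0.604, 0.227] pointing down, gripper open.
Joint ranges: [-2.62, 2.62], [-0.44, 2.09], [-1.27, 1.32], [0.08, 2.57], [-1.32, 4.46], [0.12, 2], [-2.74, 2.74]. Speed limits (rad/s): [2.22, 2.22, 3.01, 3.01, 3.14, 3.14, 3.14].

### API

Orientations are given as a rotation vector (axis times angle).
In Python, from cell import arm gives the robot as it stands.
- The arm moves only by the tool move_arm, never from a script. Its argument "motion" is a list of rows, each an object of numbers: "tx", "ty", "tz": the shift along the tool's x, y, z normalised to -1 to 1, where 1 is 1000 mm; "twist": the turn about the tool's z normalised to -1 to 1, where 1 is pi/2 rad. In form: [{"tx": .., "ty": .., "tz": .., "twist": ..}, ...]. A call has 1 to 12 rows; each row shifts and turns the commanded pose from where the row before left it, along the tool's axes as they then stand; what a row does not reach is not made up. A row lasts 1/10 s, in which the tool goes at most 50 mm and 8.59 degrees, less where a joint would pass 70% of its speed; a pose out of reach is approached as far as the arm can. A call with a number of a shift or a turn outside -1 to 1 is refused whole. A call with a gripper value outside its range is refused whole. "gripper" is the gripper's target within -1 to 1 (shut at 1, half-way at 0, fully open at -1), set as the call begins (left out, the last holds). The fingers move at their own pace and stop on an object; "squeeze" is the grip in N (left out, the last holds). Time passes only in rows, so rows that do not move let the fingers close. It gives the time, the measured TCP pose, the force, the opening and the grip force at its end, in the units of the state.
- arm.observe(): the state, without advancing time (a new reading comes with each control period).
- arm.get_image(name): name is "side" or "top" or "wrist"; returns the picture (400x640x3 uint8, red, green, blue); there is no depth.
- arm.calibration(name): a dict with "K" (3x3 intrinsics, pixels), "T" (4x4, takes a point from camera to world coordinates). Camera axes: x right, y down, z forward; pixel columns grow to the right and rows downward; lengths in m; the calibration is good to about 2 mm. A picture is of the moment at which its call begins: read the wrist's pose just before it. calibration takes no time and is no camera call; for the wrist camera it gives the pose at the moment of the call.
- arm.sign_off(): hands the job in; it is judged then, once.
Trained networks look in the newest picture that a camera, given by its name, has taken for a name from the list of things; names that differ only in an ending like _2 or _b are one class to them, and where a whole thing is asked for, a point or a joint stands for the part that bears it (a point fixed in the world has none). Each returns a list of dicts, best first, with "conf" (0 to 1); they miss things now and then, are a little off and sometimes report something else, mostly with a low value. They report only what shows in the picture. A call takes as long as a camera call.
- arm.look_for(camera, query): "point" ([column, row] as shares, 0 to 1, of the picture: columns of its width, rows of its height, amid what is visible of it).
- arm.regions_of(camera, query): "region" (400x640 bool, what is visible of it) and "point" ([column, row] as shares, 0 to 1, of the picture: columns of its width, rows of its height, amid what is visible of it).
- arm.place_of(camera, query): "point" ([column, row] as shares, 0 to 1, of the picture: columns of its width, rows of its height: a listed point, or the origin of a listed thing).
The state is a dict: "clock": time; "joints": joint angles; "dq": joint speeds; "joint_efforts": joint torques, N m; "position": TCP position; "ee_rot": TCP orientation; "force": force on the tool from outside, world axes, zero at the start; "ft_torque": the same for the moment, N m; "width": opening from 0.0 (shut) to 1.0 (fully open); "gripper_force": force on a finger pad.
Only numpy, scipy, OpenCV 4.12 (cv2) and the standard library are available. Lean on these libraries where they do the work, as an engineer would, in place of code of your own. Each camera call takes 0.05 s, during which the arm holds its last target. There are 200 camera calls.

## Working session

There is one attempt and no reset: what is moved stays moved. The work goes in short steps, Python scripts to look and compute and a tool call to move; the robot and the scene stay as the last step left them, time stands still between calls to the robot, and variables do not carry over. Pictures are saved under pics/ and viewed, at most 10 in all, crops included, and the job is handed in when it is done.

Besides the shell and the picture viewer there is one more tool, called after "Emit:" by a JSON object that holds its "name" and its "arguments", one argument or row to a line. move_arm: Moves the arm, as the interface text tells. Scaled input: -1 to 1 covers 1000 mm each way for a shift and pi/2 rad each way for a turn. Its arguments: {"type":"object","properties":{"motion":{"type":"array","items":{"type":"object","properties":{"tx":{"type":"number"},"ty":{"type":"number"},"tz":{"type":"number"},"twist":{"type":"number"}}}},"gripper":{"type":"number"},"squeeze":{"type":"number"}},"required":["motion"]}

```bash
mkdir -p pics
cat > h.py <<'E'
import numpy as np, cv2
from cell import arm
from scipy.spatial.transform import Rotation as R
def pic(n,f):
    im=arm.get_image(n); cv2.imwrite('pics/'+f,im[:,:,::-1]); return im
def ray(c,p):
    C=arm.calibration(c);K=np.array(C['K']);T=np.array(C['T'])
    d=np.linalg.inv(K)@[p[0]*640,p[1]*400,1]; return T[:3,3],T[:3,:3]@d/np.linalg.norm(d)
def tri(rs):
    A=0;b=0
    for o,d in rs:
        P=np.eye(3)-np.outer(d,d);A=A+P;b=b+P@o
    x=np.linalg.solve(A,b); return x,[np.linalg.norm((np.eye(3)-np.outer(d,d))@(x-o)) for o,d in rs]
def atz(r,z): o,d=r; return o+d*(z-o[2])/d[2]
def proj(c,X):
    C=arm.calibration(c);T=np.linalg.inv(np.array(C['T']));p=np.array(C['K'])@(T[:3,:3]@X+T[:3,3]);return p[:2]/p[2]
E
python3 - <<'E'
from h import *
a=pic('side','s0.png');b=pic('top','t0.png')
cv2.imwrite('pics/both.png',cv2.resize(np.vstack([a,b]),(480,600))[:,:,::-1]) if 0 else None
s=arm.observe();print(s['clock'],s['position'],s['ee_rot'],s['width'])
for q in ['drawer_handle','scanner','orange_center','oil_center','objective','dish','slidebox','specimen_jar']:
    r={}
    for c in ['side','top']:
        l=arm.place_of(c,q)
        if l: r[c]=ray(c,l[0]['point']);print(q,c,np.round(np.array(l[0]['point'])*[640,400]),round(l[0]['conf'],2))
    if len(r)==2: x,e=tri(list(r.values()));print('  ',x.round(3),np.round(e,4))
E
```

```text
0.1 [0.16170307 0.60324932 0.22602868] [-4.10187005e-01 -3.11464090e+00  2.21506689e-03] 0.9995413624836395
drawer_handle side [311. 186.] 0.95
drawer_handle top [348. 185.] 0.69
   [ 0.62  -0.012  0.09 ] [0.0035 0.0035]
scanner side [298. 214.] 0.6
oil_center side [292. 259.] 0.79
oil_center top [242. 185.] 0.89
   [0.619 0.214 0.031] [0.0049 0.0049]
objective side [327. 271.] 0.77
objective top [255. 231.] 0.75
   [ 0.53   0.188 -0.011] [0.0033 0.0033]
dish side [259. 259.] 0.94
dish top [253. 156.] 0.57
   [ 0.698  0.197 -0.003] [0.0021 0.0021]
slidebox side [313. 175.] 0.7
slidebox top [436. 170.] 0.97
   [ 0.672 -0.221 -0.003] [0.0008 0.0008]
specimen_jar side [349. 182.] 0.56
specimen_jar top [428. 216.] 0.75
   [ 0.559 -0.2    0.002] [0.0072 0.0072]
```

View pics/t0.png

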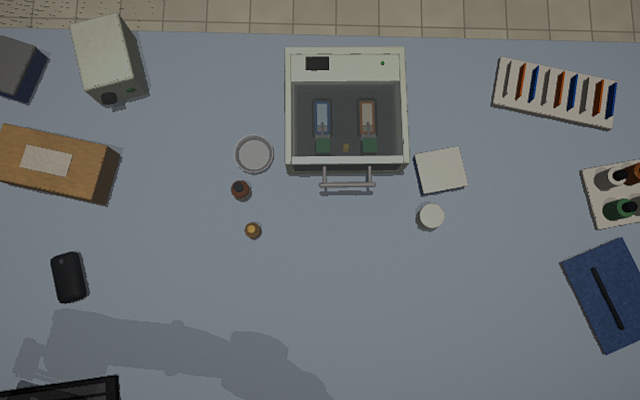

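View pics/s0.png

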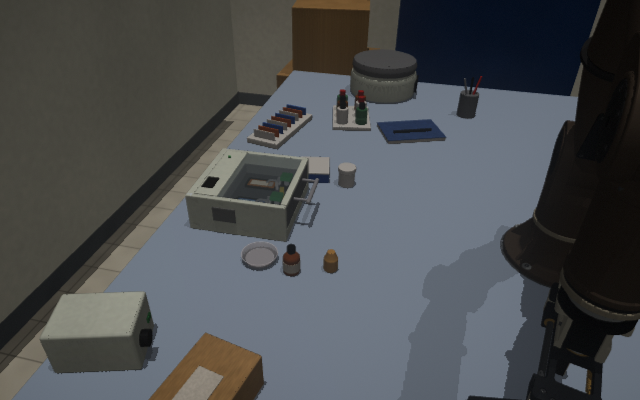

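Top: orange slide is in the right lane (367,120), blue in the left (322,120); the handle is at (347,184). Objective, oil and dish stand to the left, box and jar to the right. Side: shows the same layout, and the path above is free at z > 0.2.

```bash
cat >> h.py <<'E'
def plan(target,yaw=None):
    """delta in tool axes (units of tx,ty,tz); yaw = wanted world heading of tool y (mod pi)"""
    s=arm.observe();M=R.from_rotvec(s['ee_rot']).as_matrix()
    d=M.T@(np.array(target)-s['position'])
    cur=np.arctan2(M[1,1],M[0,1]);print('pos',np.round(s['position'],4),'z',M[:,2].round(3),'y-heading',round(cur,4),'j7',round(s['joints'][6],3),'delta mm',(d*1000).round(1))
    if yaw is not None:
        t=-(yaw-cur);t=(t+np.pi/2)%np.pi-np.pi/2;print('twist total',t/(np.pi/2),'deg',np.degrees(t))
        c,sn=np.cos(t),np.sin(t);d2=np.array([[c,sn,0],[-sn,c,0],[0,0,1]])@d;print('delta after twist mm',(d2*1000).round(1))
E
python3 - <<'E'
from h import *
l=arm.regions_of('top','drawer_handle');print([(round(x['conf'],2),x['region'].sum()) for x in l])
# yaw: scanner body front edge and handle bar ends in top picture
for a,b,z in [((320,184),(374,183),.08),((287,168),(408,163),.105),((285,47),(407,47),.105),((287,168),(285,47),.105),((408,163),(407,47),.105)]:
    A,B=[atz(ray('top',(p[0]/640,p[1]/400)),z) for p in (a,b)];print(A.round(3),B.round(3),np.arctan2(*(B-A)[:2]))
plan([0.5,-0.01,0.28],0)
E
```

```text
[(0.64, np.int64(1124))]
[0.619 0.045 0.08 ] [ 0.624 -0.069  0.08 ] 3.104028820355496
[0.647 0.114 0.105] [ 0.662 -0.136  0.105] 3.0798659661403414
[0.913 0.125 0.105] [ 0.92  -0.138  0.105] 3.1168483261501256
[0.647 0.114 0.105] [0.913 0.125 0.105] 1.5292788488735998
[ 0.662 -0.136  0.105] [ 0.92  -0.138  0.105] 1.5777456533180956
pos [0.1618 0.6037 0.2268] z [-0.  0. -1.] y-heading 1.309 j7 -0.075 delta mm [-485.6 -505.2  -53.3]
twist total 0.8333080988078068 deg 74.99772889270261
delta after twist mm [-613.7  338.2  -53.3]
```

Emit:
{"name": "move_arm", "arguments": {
  "motion": [
    {"tx": -0.0304, "ty": -0.0316, "tz": -0.006},
    {"tx": -0.0304, "ty": -0.0316, "tz": -0.006},
    {"tx": -0.0304, "ty": -0.0316, "tz": -0.006},
    {"tx": -0.0304, "ty": -0.0316, "tz": -0.006},
    {"tx": -0.0304, "ty": -0.0316, "tz": -0.006},
    {"tx": -0.0304, "ty": -0.0316, "tz": -0.006},
    {"tx": -0.0304, "ty": -0.0316, "tz": -0.006},
    {"tx": -0.0304, "ty": -0.0316, "tz": -0.006},
    {"tx": -0.0304, "ty": -0.0316, "tz": -0.005},
    {"tx": -0.0304, "ty": -0.0316},
    {"tx": -0.0304, "ty": -0.0316},
    {"tx": -0.0304, "ty": -0.0316}
  ],
  "gripper": 0.4
}}

```text
invalid input
```

Emit:
{"name": "move_arm", "arguments": {
  "motion": [
    {"tx": -0.0304, "ty": -0.0316},
    {"tx": -0.0304, "ty": -0.0316},
    {"tx": -0.0304, "ty": -0.0316},
    {"tx": -0.0304, "ty": -0.0316},
    {"twist": 0.09},
    {"twist": 0.09},
    {"twist": 0.09},
    {"twist": 0.09},
    {"twist": 0.09},
    {"twist": 0.09},
    {"twist": 0.09},
    {"twist": 0.09}
  ]
}}

```text
invalid input
```

Run:
```python
from h import *
print(arm.observe()['clock'],arm.observe()['width'])
plan([0.5,-0.01,0.28],0.035)
pic('wrist','w0.png')
for q in ['drawer_handle','key_right_top','key_left_top','index_top','orange_center','blue_center']:
    l=arm.place_of('wrist',q)
    for x in l[:2]: print(q,np.round(np.array(x['point'])*[640,400]),round(x['conf'],2),atz(ray('wrist',x['point']),.08).round(3))
```

```text
0.95 1.0018386531822514
pos [0.1618 0.6037 0.2268] z [-0.  0. -1.] y-heading 1.309 j7 -0.075 delta mm [-485.6 -505.2  -53.3]
twist total 0.8110264067749416 deg 72.99237660974474
delta after twist mm [-625.2  316.6  -53.3]
```

View pics/w0.png

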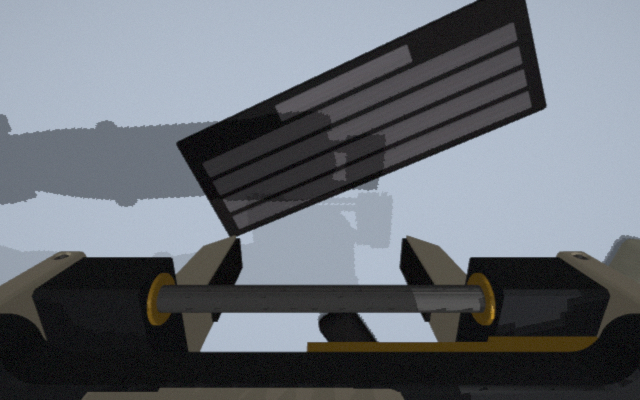

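The wrist picture shows only the fingers and a bench item, because the move was refused. Possibly every row needs all four numbers.

Emit:
{"name": "move_arm", "arguments": {
  "motion": [
    {"tx": -0.0304, "ty": -0.0316, "tz": -0.006, "twist": 0},
    {"tx": -0.0304, "ty": -0.0316, "tz": -0.006, "twist": 0},
    {"tx": -0.0304, "ty": -0.0316, "tz": -0.006, "twist": 0},
    {"tx": -0.0304, "ty": -0.0316, "tz": -0.006, "twist": 0},
    {"tx": -0.0304, "ty": -0.0316, "tz": -0.006, "twist": 0},
    {"tx": -0.0304, "ty": -0.0316, "tz": -0.006, "twist": 0},
    {"tx": -0.0304, "ty": -0.0316, "tz": -0.006, "twist": 0},
    {"tx": -0.0304, "ty": -0.0316, "tz": -0.006, "twist": 0},
    {"tx": -0.0304, "ty": -0.0316, "tz": -0.005, "twist": 0},
    {"tx": -0.0304, "ty": -0.0316, "tz": 0, "twist": 0},
    {"tx": -0.0304, "ty": -0.0316, "tz": 0, "twist": 0},
    {"tx": -0.0304, "ty": -0.0316, "tz": 0, "twist": 0}
  ],
  "gripper": 0.4
}}

```text
clock: 2.5
position: [0.4166, 0.1414, 0.2801]
ee_rot: [0.41, 3.114, 0.001]
force: [-0.2, -0.1, 0.2]
width: 0.303
gripper_force: 0.0
```

Emit:
{"name": "move_arm", "arguments": {
  "motion": [
    {"tx": -0.0304, "ty": -0.0316, "tz": 0, "twist": 0},
    {"tx": -0.0304, "ty": -0.0316, "tz": 0, "twist": 0},
    {"tx": -0.0304, "ty": -0.0316, "tz": 0, "twist": 0},
    {"tx": -0.0304, "ty": -0.0316, "tz": 0, "twist": 0.09},
    {"tx": 0, "ty": 0, "tz": 0, "twist": 0.09},
    {"tx": 0, "ty": 0, "tz": 0, "twist": 0.09},
    {"tx": 0, "ty": 0, "tz": 0, "twist": 0.09},
    {"tx": 0, "ty": 0, "tz": 0, "twist": 0.09},
    {"tx": 0, "ty": 0, "tz": 0, "twist": 0.09},
    {"tx": 0, "ty": 0, "tz": 0, "twist": 0.09},
    {"tx": 0, "ty": 0, "tz": 0, "twist": 0.09},
    {"tx": 0, "ty": 0, "tz": 0, "twist": 0.09}
  ]
}}

```text
clock: 3.7
position: [0.5007, -0.0105, 0.2798]
ee_rot: [2.187, 2.255, 0.001]
force: [0.1, -0.5, 1.1]
width: 0.301
gripper_force: 0.0
```

Run:
```python
from h import *
print(arm.observe()['clock'],arm.observe()['width'])
plan([0.62,-0.14,0.28],0.035)
T=arm.calibration('wrist')['T'];print(np.array(T).round(3))
for X in [[.62,-.012,.08],[.62,.04,.08],[.62,-.07,.08]]: print(proj('wrist',np.array(X)))
```

```text
3.7 0.3007661947628937
pos [ 0.5007 -0.0105  0.2798] z [ 0.  0. -1.] y-heading 0.0308 j7 0.116 delta mm [-133.1  115.2   -0.2]
twist total -0.0026430772643262768 deg -0.2378769537893649
delta after twist mm [-133.5  114.7   -0.2]
[[ 1.     0.03   0.01   0.5  ]
 [ 0.031 -0.951 -0.308  0.074]
 [-0.     0.308 -0.951  0.438]
 [ 0.     0.     0.     1.   ]]
[417.85420253 177.81631984]
[423.67997992 134.03223096]
[411.92667541 222.36511691]
```

Run:
```python
from h import *
import json
pic('wrist','w1.png')
o={}
for q in ['drawer_handle']:
    l=arm.place_of('wrist',q)
    for x in l[:2]: print(q,np.round(np.array(x['point'])*[640,400]),round(x['conf'],2),atz(ray('wrist',x['point']),.08).round(4))
    if l: o[q]=[v.tolist() for v in ray('wrist',l[0]['point'])]
json.dump(o,open('o.json','w'))
```

```text
drawer_handle [421. 177.] 0.87 [ 0.6237 -0.0109  0.08  ]
drawer_handle [433. 164.] 0.17 [0.6351 0.0063 0.08  ]
```

View pics/w1.png

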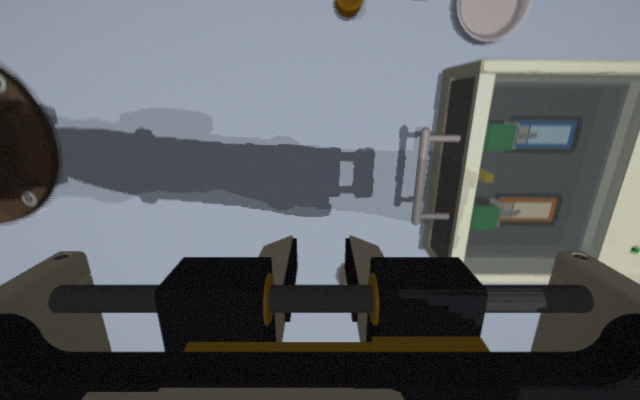

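Emit:
{"name": "move_arm", "arguments": {
  "motion": [
    {"tx": -0.015, "ty": 0.036, "tz": 0, "twist": 0},
    {"tx": -0.015, "ty": 0.036, "tz": 0, "twist": 0},
    {"tx": -0.01, "ty": 0.036, "tz": 0, "twist": 0},
    {"tx": 0, "ty": 0, "tz": 0, "twist": 0}
  ]
}}

```text
clock: 4.2
position: [0.6133, -0.0476, 0.2785]
ee_rot: [2.174, 2.265, -0.002]
force: [-0.5, -0.4, -0.1]
width: 0.3
gripper_force: 0.0
```

Run:
```python
from h import *
import json
o=json.load(open('o.json'))
im=pic('wrist','w2.png')
l=arm.place_of('wrist','drawer_handle')
for x in l[:2]: print(np.round(np.array(x['point'])*[640,400]),round(x['conf'],2),atz(ray('wrist',x['point']),.08).round(4))
r=ray('wrist',l[0]['point']);print(tri([[np.array(v) for v in o['drawer_handle']],r]))
m=arm.regions_of('wrist','drawer_handle')[0]['region'];cv2.imwrite('pics/m2.png',m*255)
plan([0.62,-0.012,0.28],0.035)
```

```text
[330. 142.] 0.86 [ 0.6209 -0.009   0.08  ]
(array([ 0.62042521, -0.00810522,  0.08984435]), [np.float64(0.00043315599589410374), np.float64(0.0004331559958941843)])
pos [ 0.6096 -0.0468  0.2794] z [-0.001 -0.    -1.   ] y-heading 0.0387 j7 0.301 delta mm [34.3 11.7 -0.7]
twist total 0.0023819957151320317 deg 0.21437961436188285
delta after twist mm [34.4 11.6 -0.7][ WARN:0@4.035] global loadsave.cpp:1063 imwrite_ Unsupported depth image for selected encoder is fallbacked to CV_8U.
```

View pics/w2.png

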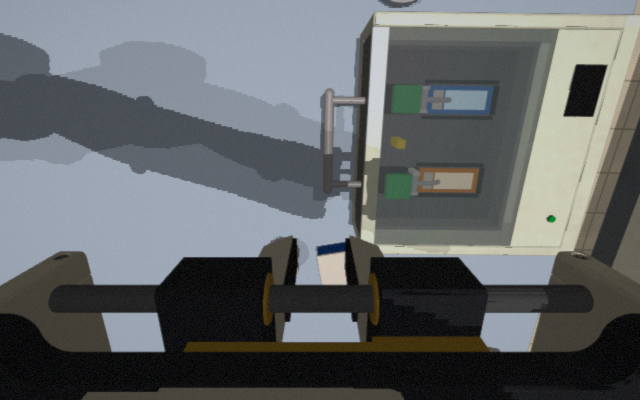

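Both wrist views show the bar: from (425,130) to (418,222) in the first, (330,92) to (328,190) in the second. The orange lane is the right one, with its key at (398,186).

Run:
```python
from h import *
for a,b,z in [((330,92),(327.5,190),.08),((388,27),(379,245),.105),((376,14),(640,14),.105)]:
    A,B=[atz(ray('wrist',(p[0]/640,p[1]/400)),z) for p in (a,b)];print(A.round(4),B.round(4),(A+B)/2,np.linalg.norm(A-B),np.arctan2((A-B)[1],(A-B)[0])-np.pi/2)
m=arm.regions_of('wrist','drawer_handle')[0]['region'];ys,xs=np.where(m);print(xs.min(),xs.max(),ys.min(),ys.max())
for r0 in range(ys.min(),ys.max(),12): c=np.where(m[r0])[0];print(r0,c.min() if len(c) else 0,c.max() if len(c) else 0)
plan([0.6205,-0.0085,0.061],0.02)
```

```text
[0.618  0.0461 0.08  ] [ 0.6204 -0.0668  0.08  ] [ 0.61918082 -0.01035005  0.08      ] 0.11296125224820099 0.021494737952324927
[0.6705 0.1071 0.105 ] [ 0.6847 -0.126   0.105 ] [ 0.67762933 -0.00943953  0.105     ] 0.2335550391371458 0.06070926857761716
[0.6579 0.1177 0.105 ] [0.9101 0.1275 0.105 ] [0.7839955  0.12259398 0.105     ] 0.25241395950821455 -4.673653514965299
323 370 35 233
35 369 370
47 363 370
59 362 369
71 362 368
83 361 368
95 325 367
107 324 366
119 324 366
131 324 365
143 324 364
155 324 364
167 323 364
179 323 362
191 323 362
203 355 361
215 355 360
227 357 359
pos [ 0.6093 -0.0465  0.2796] z [-0.001  0.    -1.   ] y-heading 0.0385 j7 0.3 delta mm [ 37.5  12.8 218.7]
twist total 0.011765870315549777 deg 1.05892832839948
delta after twist mm [ 37.7  12.1 218.7]
```

Emit:
{"name": "move_arm", "arguments": {
  "motion": [
    {"tx": 0.0188, "ty": 0.006, "tz": 0.02, "twist": 0},
    {"tx": 0.0188, "ty": 0.0055, "tz": 0.04, "twist": 0},
    {"tx": 0, "ty": 0, "tz": 0.04, "twist": 0},
    {"tx": 0, "ty": 0, "tz": 0, "twist": 0}
  ],
  "gripper": 0.5
}}

```text
clock: 4.8
position: [0.6162, -0.0066, 0.1756]
ee_rot: [-2.172, -2.261, 0.008]
force: [-0.2, -0.7, 0.2]
width: 0.249
gripper_force: 0.0
```

Run:
```python
from h import *
pic('wrist','w3.png');s=arm.observe();print(s['clock'],s['width'])
l=arm.place_of('wrist','drawer_handle')
for x in l[:2]: print(np.round(np.array(x['point'])*[640,400]),round(x['conf'],2),atz(ray('wrist',x['point']),.08).round(4))
plan([0.6195,-0.009,0.061],0.035)
```

```text
4.85 0.25153931592225914
[325. 207.] 0.73 [ 0.6258 -0.0159  0.08  ]
pos [ 0.6197 -0.0089  0.1809] z [-0. -0. -1.] y-heading 0.037 j7 0.294 delta mm [-1.000e-01 -1.000e-01  1.199e+02]
twist total 0.0012701987868801098 deg 0.11431789081920989
delta after twist mm [-1.000e-01 -1.000e-01  1.199e+02]
```

View pics/w3.png

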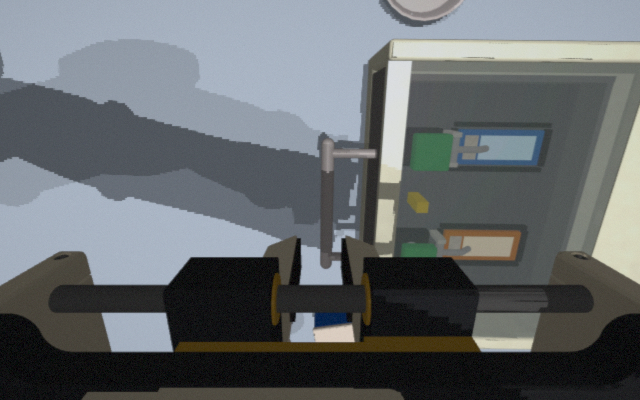

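The bar shows at column 327, from row 142 to 265. The finger gap is centred on about 321, so I shift 4 mm forward and then go down.

Emit:
{"name": "move_arm", "arguments": {
  "motion": [
    {"tx": 0, "ty": 0.004, "tz": 0.03, "twist": 0},
    {"tx": 0, "ty": 0, "tz": 0.03, "twist": 0},
    {"tx": 0, "ty": 0, "tz": 0.025, "twist": 0},
    {"tx": 0, "ty": 0, "tz": 0.02, "twist": 0},
    {"tx": 0, "ty": 0, "tz": 0.015, "twist": 0},
    {"tx": 0, "ty": 0, "tz": 0, "twist": 0},
    {"tx": 0, "ty": 0, "tz": 0, "twist": 0}
  ]
}}

```text
clock: 5.6
position: [0.6252, -0.0088, 0.0614]
ee_rot: [2.18, 2.26, 0.002]
force: [0.4, -0.2, 0.5]
width: 0.251
gripper_force: 0.0
```

Emit:
{"name": "move_arm", "arguments": {
  "motion": [
    {"tx": 0, "ty": 0, "tz": 0, "twist": 0},
    {"tx": 0, "ty": 0, "tz": 0, "twist": 0},
    {"tx": 0, "ty": 0, "tz": 0, "twist": 0},
    {"tx": 0, "ty": 0, "tz": 0, "twist": 0}
  ],
  "gripper": 1,
  "squeeze": 20
}}

```text
clock: 6.0
position: [0.6207, -0.0089, 0.0606]
ee_rot: [-2.178, -2.257, 0.005]
force: [-15.5, -0.4, 13.6]
width: 0.111
gripper_force: 20.0
```

Emit:
{"name": "move_arm", "arguments": {
  "motion": [
    {"tx": 0, "ty": -0.008, "tz": 0, "twist": 0},
    {"tx": 0, "ty": -0.016, "tz": 0, "twist": 0},
    {"tx": 0, "ty": -0.02, "tz": 0, "twist": 0},
    {"tx": 0, "ty": -0.02, "tz": 0, "twist": 0},
    {"tx": 0, "ty": -0.02, "tz": 0, "twist": 0},
    {"tx": 0, "ty": -0.02, "tz": 0, "twist": 0},
    {"tx": 0, "ty": -0.02, "tz": 0, "twist": 0},
    {"tx": 0, "ty": -0.02, "tz": 0, "twist": 0},
    {"tx": 0, "ty": -0.014, "tz": 0, "twist": 0},
    {"tx": 0, "ty": -0.006, "tz": 0, "twist": 0},
    {"tx": 0, "ty": 0, "tz": 0, "twist": 0},
    {"tx": 0, "ty": 0, "tz": 0, "twist": 0}
  ]
}}

```text
clock: 7.2
position: [0.4611, -0.0136, 0.0606]
ee_rot: [-2.18, -2.262, -0.003]
force: [-2.3, 4.4, 8.7]
width: 0.111
gripper_force: 20.0
```

Emit:
{"name": "move_arm", "arguments": {
  "motion": [
    {"tx": 0, "ty": -0.003, "tz": 0, "twist": 0},
    {"tx": 0, "ty": 0, "tz": 0, "twist": 0},
    {"tx": 0, "ty": 0, "tz": 0, "twist": 0}
  ]
}}

```text
clock: 7.5
position: [0.4589, -0.0137, 0.0606]
ee_rot: [2.179, 2.262, 0.004]
force: [-0.5, 5.5, 8.4]
width: 0.115
gripper_force: 20.0
```

Emit:
{"name": "move_arm", "arguments": {
  "motion": [
    {"tx": 0, "ty": 0, "tz": 0, "twist": 0},
    {"tx": 0, "ty": 0, "tz": 0, "twist": 0},
    {"tx": 0, "ty": 0, "tz": 0, "twist": 0},
    {"tx": 0, "ty": 0, "tz": -0.02, "twist": 0},
    {"tx": 0, "ty": 0, "tz": -0.03, "twist": 0},
    {"tx": 0, "ty": 0, "tz": -0.04, "twist": 0},
    {"tx": 0, "ty": 0, "tz": -0.05, "twist": 0},
    {"tx": 0, "ty": 0, "tz": -0.05, "twist": 0},
    {"tx": -0.04, "ty": 0.015, "tz": -0.01, "twist": 0},
    {"tx": -0.04, "ty": 0.015, "tz": 0, "twist": 0},
    {"tx": -0.04, "ty": 0.01, "tz": 0, "twist": 0},
    {"tx": 0, "ty": 0, "tz": 0, "twist": 0}
  ],
  "gripper": 0.5
}}

```text
clock: 8.7
position: [0.5019, -0.1394, 0.2603]
ee_rot: [2.187, 2.251, -0.003]
force: [0.1, 0.5, -0.1]
width: 0.252
gripper_force: 0.0
```

Run:
```python
from h import *
import json
pic('wrist','w4.png');pic('top','t4.png')
s=arm.observe();print(s['clock'],s['position'])
o={}
for c in ['wrist','top']:
  for q in ['drawer_handle','key_right_top','key_left_top','index_top','orange_center','blue_center']:
    z=dict(drawer_handle=.08,key_right_top=.087,key_left_top=.087,index_top=.077).get(q,.048)
    l=arm.place_of(c,q)
    for x in l[:2]: print(c,q,np.round(np.array(x['point'])*[640,400]),round(x['conf'],2),atz(ray(c,x['point']),z).round(4))
    if l: o[c+q]=[v.tolist() for v in ray(c,l[0]['point'])]
for q in ['drawer_handle','key_right_top','key_left_top','index_top','orange_center','blue_center']:
    if 'wrist'+q in o and 'top'+q in o: print(q,tri([[np.array(v) for v in o[c+q]] for c in ('wrist','top')]))
json.dump(o,open('o.json','w'))
```

```text
8.8 [ 0.50134622 -0.13433534  0.25946419]
wrist drawer_handle [281.  57.] 0.66 [ 0.4584 -0.0086  0.08  ]
wrist key_right_top [362. 110.] 0.76 [ 0.5439 -0.0565  0.087 ]
wrist key_right_top [362. 201.] 0.63 [ 0.5509 -0.1555  0.087 ]
wrist key_left_top [283.  58.] 0.34 [ 0.4609 -0.0092  0.087 ]
wrist index_top [365.  56.] 0.61 [ 0.5432 -0.0033  0.077 ]
wrist orange_center [419. 111.] 0.96 [ 0.6153 -0.0547  0.048 ]
wrist orange_center [432. 221.] 0.63 [ 0.6511 -0.1925  0.048 ]
wrist blue_center [430.   9.] 0.84 [0.6126 0.0487 0.048 ]
top drawer_handle [346. 265.] 0.95 [ 0.4524 -0.0116  0.08  ]
top key_right_top [370. 219.] 0.51 [ 0.5472 -0.0586  0.087 ]
top key_right_top [434. 174.] 0.25 [ 0.6439 -0.1953  0.087 ]
top key_left_top [320. 220.] 0.57 [0.5417 0.045  0.087 ]
top key_left_top [327. 189.] 0.23 [0.6078 0.031  0.087 ]
top index_top [350. 222.] 0.93 [ 0.5408 -0.018   0.077 ]
top orange_center [371. 188.] 0.98 [ 0.6187 -0.0655  0.048 ]
top orange_center [345. 174.] 0.73 [ 0.6495 -0.0106  0.048 ]
top blue_center [324. 188.] 0.75 [0.617  0.0357 0.048 ]
top blue_center [372. 191.] 0.29 [ 0.6114 -0.0677  0.048 ]
drawer_handle (array([ 0.45511751, -0.00994375,  0.07388917]), [np.float64(0.0032199431504870042), np.float64(0.003219943150486988)])
key_right_top (array([ 0.54294804, -0.05611045,  0.10717056]), [np.float64(0.0017153976254604699), np.float64(0.001715397625460551)])
key_left_top (array([0.50099405, 0.01051868, 0.24612428]), [np.float64(0.04343008620991207), np.float64(0.043430086209912025)])
index_top (array([ 0.53339629, -0.01239943,  0.1478254 ]), [np.float64(0.0009075818440863791), np.float64(0.0009075818440862627)])
orange_center (array([ 0.61015932, -0.05810871,  0.07580592]), [np.float64(0.005151493126966171), np.float64(0.005151493126966222)])
blue_center (array([0.60656077, 0.03839069, 0.0820228 ]), [np.float64(0.00439821535207571), np.float64(0.00439821535207587)])
```

View pics/w4.png

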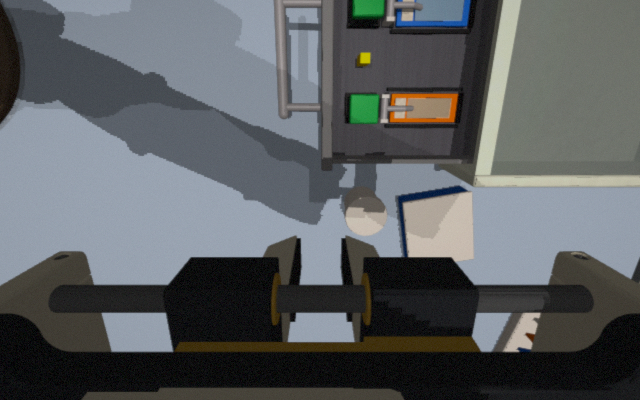

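Wrist view: the drawer is out. The right (orange-lane) key is at (362,108), the index post at (365,58), the clip bracket just behind the key at column 380, and the orange slide at (425,108). The handle kinematics and both cameras agree on the key, about (0.545, -0.059). I'll move over it, shut the fingers and turn 90° so they lie across the key.

Emit:
{"name": "move_arm", "arguments": {
  "motion": [
    {"tx": 0.0368, "ty": 0.0232, "tz": 0, "twist": 0.09},
    {"tx": 0, "ty": 0, "tz": 0, "twist": 0.091},
    {"tx": 0, "ty": 0, "tz": 0, "twist": 0.091},
    {"tx": 0, "ty": 0, "tz": 0, "twist": 0.091},
    {"tx": 0, "ty": 0, "tz": 0, "twist": 0.091},
    {"tx": 0, "ty": 0, "tz": 0, "twist": 0.091},
    {"tx": 0, "ty": 0, "tz": 0, "twist": 0.091},
    {"tx": 0, "ty": 0, "tz": 0, "twist": 0.091},
    {"tx": 0, "ty": 0, "tz": 0, "twist": 0.091},
    {"tx": 0, "ty": 0, "tz": 0, "twist": 0.091},
    {"tx": 0, "ty": 0, "tz": 0, "twist": 0.091},
    {"tx": 0, "ty": 0, "tz": 0, "twist": 0}
  ],
  "gripper": 1
}}

```text
clock: 10.6
position: [0.5236, -0.0952, 0.2595]
ee_rot: [3.14, 0.054, -0.001]
force: [-0.3, 0.1, 0.7]
width: 0.007
gripper_force: 0.0
```

Run:
```python
from h import *
pic('wrist','w5.png')
print(arm.observe()['clock'],arm.observe()['width'],arm.observe()['force'])
for q in ['key_right_top','index_top','orange_center','blue_center']:
    z=dict(key_right_top=.087,index_top=.077).get(q,.048)
    for x in arm.place_of('wrist',q)[:2]: print(q,np.round(np.array(x['point'])*[640,400]),round(x['conf'],2),atz(ray('wrist',x['point']),z).round(4))
plan([.545,-.059,.13],.037+np.pi/2)
```

```text
10.65 0.002584537766888961 [0.28355653 0.15056783 0.45676286]
key_right_top [290. 161.] 0.76 [ 0.5441 -0.0607  0.087 ]
key_right_top [201. 158.] 0.26 [0.5433 0.0373 0.087 ]
index_top [249. 156.] 0.84 [ 0.5458 -0.0132  0.077 ]
orange_center [297.  89.] 0.73 [ 0.6193 -0.0642  0.048 ]
blue_center [205.  86.] 0.94 [0.6183 0.0406 0.048 ]
pos [ 0.5235 -0.0954  0.2598] z [ 0.  0. -1.] y-heading -1.5316 j7 -0.934 delta mm [ 22.9 -35.5 129.8]
twist total 0.0013819235643126146 deg 0.12437312078813531
delta after twist mm [ 22.8 -35.5 129.8]
```

View pics/w5.png

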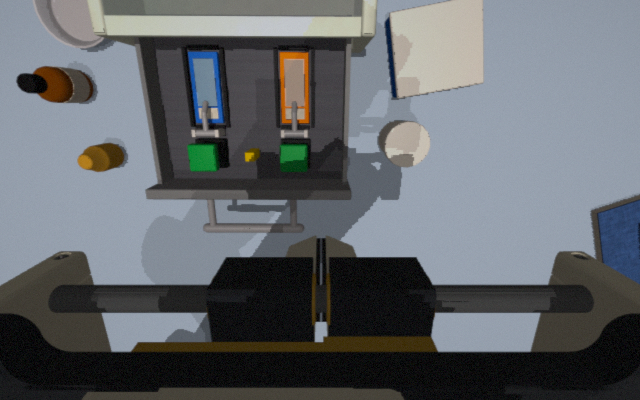

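The view shows the right key at (294,156), the post at (250,156), and both slides in their nests. Only half of the shift was made so far.

Run:
```python
from h import *
import json
o=json.load(open('o.json'))
for p in [(290,161),(294,155),(294,158)]:
    r=ray('wrist',(p[0]/640,p[1]/400));print(p,atz(r,.087).round(4),tri([[np.array(v) for v in o['wristkey_right_top']],r])[0].round(4))
r=ray('wrist',(249/640,156/400));print(tri([[np.array(v) for v in o['wristindex_top']],r]))
plan([.5455,-.0615,.1],.037+np.pi/2)
```

```text
(290, 161) [ 0.544  -0.0603  0.087 ] [ 0.5438 -0.0583  0.0831]
(294, 155) [ 0.5507 -0.0646  0.087 ] [ 0.5467 -0.0598  0.059 ]
(294, 158) [ 0.5474 -0.0647  0.087 ] [ 0.5452 -0.0601  0.0692]
(array([ 0.54392186, -0.00533763,  0.06041229]), [np.float64(0.004289307247148824), np.float64(0.004289307247148802)])
pos [ 0.5235 -0.0954  0.2598] z [ 0.  0. -1.] y-heading -1.5316 j7 -0.934 delta mm [ 23.3 -33.  159.8]
twist total 0.0013819235643126146 deg 0.12437312078813531
delta after twist mm [ 23.2 -33.  159.8]
```

Emit:
{"name": "move_arm", "arguments": {
  "motion": [
    {"tx": 0.012, "ty": -0.017, "tz": 0.01, "twist": 0},
    {"tx": 0.0113, "ty": -0.0165, "tz": 0.04, "twist": 0},
    {"tx": 0, "ty": 0, "tz": 0.04, "twist": 0},
    {"tx": 0, "ty": 0, "tz": 0.04, "twist": 0},
    {"tx": 0, "ty": 0, "tz": 0.025, "twist": 0},
    {"tx": 0, "ty": 0, "tz": 0, "twist": 0},
    {"tx": 0, "ty": 0, "tz": 0, "twist": 0},
    {"tx": 0, "ty": 0, "tz": 0, "twist": 0}
  ]
}}

```text
clock: 11.65
position: [0.5467, -0.0612, 0.1061]
ee_rot: [3.141, 0.058, 0.003]
force: [0.1, 1.1, 0.3]
width: 0.004
gripper_force: 0.0
```

Run:
```python
from h import *
a=pic('wrist','w6.png')
s=arm.observe();print(s['clock'],s['position'],s['force'])
b=arm.get_image('side');u,v=proj('side',np.array([.545,-.06,.09])).astype(int);print(u,v)
c=b[v-40:v+40,u-64:u+64]
cv2.imwrite('pics/c6.png',np.vstack([a[0:300,70:570],cv2.resize(c,(500,300),interpolation=cv2.INTER_CUBIC)])[:,:,::-1])
```

```text
11.7 [ 0.54674583 -0.06114939  0.10620631] [1.3649618  0.51454599 0.38350134]
344 180
```

View pics/c6.png

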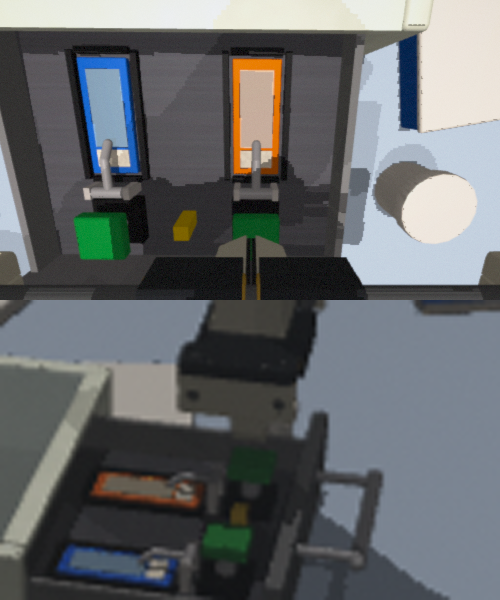

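The wrist crop shows the fingers over the right key and centred across it (key columns 232–280, finger split at 252), with the key's back edge at row 212. In the side crop the fingers stand above the right key. A quick projection will check the fore-aft position.

Run:
```python
from h import *
p=arm.observe()['position'];print(p)
for x in (-.01,0,.01): print('tip',proj('wrist',p+[x,0,0])-[70,0])
for x in (.55,.555,.56,.565): print('key back',x,proj('wrist',np.array([x,-.061,.087]))-[70,0])
for x in (.55,.555,.56,.565): print('left back',x,proj('wrist',np.array([x,.039,.087]))-[70,0])
```

```text
[ 0.54662011 -0.06111705  0.10611491]
tip [251.06879863 270.4551993 ]
tip [251.71948197 255.3049658 ]
tip [252.39305346 239.6218146 ]
key back 0.55 [251.63872768 236.03046729]
key back 0.555 [251.94223073 228.79582961]
key back 0.56 [252.25059295 221.44536316]
key back 0.565 [252.56393199 213.97626381]
left back 0.55 [ 93.69360541 230.63749375]
left back 0.555 [ 92.73707356 223.31639243]
left back 0.56 [ 91.76513476 215.87736958]
left back 0.565 [ 90.77741378 208.31755301]
```

Emit:
{"name": "move_arm", "arguments": {
  "motion": [
    {"tx": 0.003, "ty": 0.002, "tz": 0, "twist": 0},
    {"tx": 0, "ty": 0, "tz": 0.008, "twist": 0},
    {"tx": 0, "ty": 0, "tz": 0.007, "twist": 0},
    {"tx": 0, "ty": 0, "tz": 0, "twist": 0},
    {"tx": 0, "ty": 0, "tz": 0, "twist": 0},
    {"tx": 0, "ty": 0, "tz": 0, "twist": 0}
  ]
}}

```text
clock: 12.35
position: [0.5486, -0.0631, 0.0897]
ee_rot: [3.141, 0.057, -0.0]
force: [0.2, 0.6, -0.2]
width: 0.007
gripper_force: 0.0
```

Emit:
{"name": "move_arm", "arguments": {
  "motion": [
    {"tx": 0, "ty": 0, "tz": 0.003, "twist": 0},
    {"tx": 0, "ty": 0, "tz": 0.003, "twist": 0},
    {"tx": 0, "ty": 0, "tz": 0, "twist": 0},
    {"tx": 0, "ty": 0, "tz": 0, "twist": 0},
    {"tx": 0, "ty": 0, "tz": 0, "twist": 0}
  ]
}}

```text
clock: 12.85
position: [0.549, -0.0631, 0.084]
ee_rot: [3.141, 0.057, 0.001]
force: [-0.2, -0.0, 4.5]
width: 0.005
gripper_force: 2.4
```

Emit:
{"name": "move_arm", "arguments": {
  "motion": [
    {"tx": 0, "ty": 0, "tz": 0.002, "twist": 0},
    {"tx": 0, "ty": 0, "tz": 0.002, "twist": 0},
    {"tx": 0, "ty": 0, "tz": 0.002, "twist": 0},
    {"tx": 0, "ty": 0, "tz": 0, "twist": 0},
    {"tx": 0, "ty": 0, "tz": 0, "twist": 0},
    {"tx": 0, "ty": 0, "tz": 0, "twist": 0}
  ]
}}

```text
clock: 13.45
position: [0.549, -0.0631, 0.0782]
ee_rot: [-3.141, -0.057, -0.001]
force: [-1.1, 0.1, 8.4]
width: 0.002
gripper_force: 4.2
```

Run:
```python
from h import *
F=[];Z=[]
a=arm.get_image('wrist');t=arm.get_image('side')
for i in range(4):
    s=arm.observe();F.append(s['force'][2]);Z.append(s['position'][2]);arm.get_image('side')
print(s['clock'],np.mean(F),np.mean(Z),s['gripper_force'],s['position'])
cv2.imwrite('pics/c7.png',np.vstack([a[0:300,70:570],cv2.resize(t[140:220,280:408],(500,300),interpolation=cv2.INTER_CUBIC)])[:,:,::-1])
```

```text
13.7 8.20721470912233 0.07819831756380327 4.172527376795188 [ 0.54897645 -0.06315348  0.07820106]
```

View pics/c7.png

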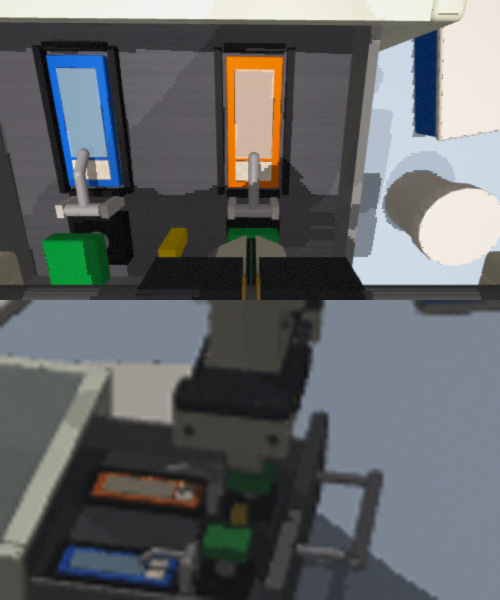

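The right key is visibly down under the fingers, the left key is up and both slides are in place. Force and height both give about 8.7 mm, so 1 mm more.

Emit:
{"name": "move_arm", "arguments": {
  "motion": [
    {"tx": 0, "ty": 0, "tz": 0.001, "twist": 0},
    {"tx": 0, "ty": 0, "tz": 0, "twist": 0},
    {"tx": 0, "ty": 0, "tz": 0, "twist": 0},
    {"tx": 0, "ty": 0, "tz": 0, "twist": 0},
    {"tx": 0, "ty": 0, "tz": 0, "twist": 0},
    {"tx": 0, "ty": 0, "tz": 0, "twist": 0}
  ]
}}

```text
clock: 14.35
position: [0.549, -0.0631, 0.0772]
ee_rot: [-3.141, -0.057, -0.001]
force: [0.1, 1.3, 8.6]
width: 0.004
gripper_force: 4.5
```

Run:
```python
from h import *
s=arm.observe();print(s['clock'],s['force'],s['position'])
if 7.5<s['force'][2]<10.3: print(arm.sign_off())
```

```text
14.35 [0.08387765 1.30153268 8.64446186] [ 0.54900374 -0.06310373  0.07723492]
the job is handed in; nothing more can be done
None
```

I pulled the drawer out about 160 mm and am holding the orange slide's (right) key about 10 mm down with the fingers at about 9 N; the last picture shows the blue key up and both slides in their nests, and the job is handed in.

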